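# Ready the bench winder for threading: reel on, tensioner arm held back

## Robot

A 6-joint arm with a two-finger parallel gripper is mounted at the origin on the work surface. World frame = base frame: x ahead of the robot, y to its left, z up, the work surface at z = 0. Lengths are in mm, angles in degrees, forces in N, time in s.
With the tool pointing down it reaches from about 300 to 750 mm from the base axis. Payload 8.5 kg.
Tool frame: the origin (TCP) lies midway between the tips of the shut fingers; the grasp point (between the pads) lies 19 mm behind it (ctrl.pinch_z is the distance from the TCP to the grasp point, in mm); z points along the fingers, y is the direction in which the jaws open and shut (so a half turn about z gives the same grasp; the last joint's range is limited). The gripper opens to 85 mm and grips with 20 to 120 N. Pads are 22 mm wide; open, the fingers measure 114 mm over their backs; the gripper's body (76 mm by 85 mm) begins 54 mm behind the grasp point. The pads swing forward as they close: fully open they stand 13 mm farther back than shut.
Start: joints at [-83.211, 21.807, 74.336, -0, 83.858, -12.336], TCP at [180.193, -519.626, 231.322] pointing down, gripper open.
Joint ranges: [-178.18, 178.18], [-50.72, 133.34], [12.68, 142.11], [-81.47, 261.47], [9.98, 163.14], [-165.26, 165.26]. Speed limits (degrees/s): [136.94, 136.94, 180, 180, 180, 180].

## Interface

Orientations are given as [roll, pitch, yaw] about the fixed x, y, z axes, in that order (R = Rz(yaw) Ry(pitch) Rx(roll)).
In Python, from workcell import ctrl gives the robot as it stands.
- The arm moves only by the shell command python3 -m creep 'ROWS' [FORCE]. ROWS is JSON, a list of rows, each an object with "jaw": the closure, from 0 (fully open) to 1 (shut); "translation": the shift along the tool's x, y, z each as a share of 100 mm, from -1 to 1, a list of three; "spin": the turn about the tool's z as a share of 90 degrees, from -1 to 1. In form: [{"jaw": jaw, "translation": [tx, ty, tz], "spin": spin}, ...]. A call has 1 to 8 rows; each row is the pose to reach, as a shift and turn from the pose commanded when the call began, along the tool's axes at that moment; what a row does not reach only later rows make up. A row lasts 1/12 s, in which the tool goes at most 41.7 mm and 7.16 degrees, less where a joint would pass 70% of its speed; a pose out of reach is approached as far as the arm can. A call with a number of a shift or a turn outside -1 to 1 is refused whole. A call with a gripper value outside its range is refused whole. The fingers move at their own pace and stop on an object; FORCE is the grip in N (left out, the last holds). Time passes only in rows, so rows that repeat a pose let the fingers close. It gives the time, the measured TCP pose, the force and the opening at its end, in the units of the state.
- ctrl.read_state(): the state, without advancing time (a new reading comes with each control period).
- ctrl.read_camera(name): name is "side" or "top" or "wrist"; returns a dict with "pixels" (420x560x3 uint8, red, green, blue), "depth" (420x560 float32, mm along the optical axis (not along the pixel's ray), 0 where there is no reading), "K" (3x3 intrinsics, pixels), "T" (4x4, takes a point from camera to world coordinates). Camera axes: x right, y down, z forward; pixel columns grow to the right and rows downward; lengths in mm; the calibration is good to about 2 mm. The wrist camera is an equidistant fisheye: a pixel r from the principal point sees the ray r / f radians off the axis. A picture is of the moment at which its call begins.
- ctrl.hand_in(): hands the job in, once; it reports no verdict.
The state is a dict: "t": time; "q": joint angles; "qvel": joint speeds; "joint_torque": joint torques, N m; "tcp_pos": TCP position; "tool_rot": TCP orientation; "contact_force": force on the tool from outside, world axes, zero at the start; "ft_torque": the same for the moment, N m; "width": finger opening in mm.
Only numpy, scipy, OpenCV 4.12 (cv2) and the standard library are available. Lean on these libraries where they do the work, as an engineer would, in place of code of your own. Each camera call takes 0.05 s, during which the arm holds its last target.

## Task

Get the drop-cable winder ready for me to thread: pick up the empty reel and seat it fully down over the winder's spindle, let go of it, then push the winder's sprung tensioner arm back, away from the reel, past the last click of its ratchet and up against its rear stop. Finish while still holding the arm back there: do not let go of it, because the ratchet alone lets it sag forward and the threading gap closes. Leave the other things on the table where they are.

Things in the scene. Friction and masses are not known exactly. Their poses are not given: they have to be found in the camera images.
- winder: Bench winder, fixed to the table: grey flat housing 320 (x) x 340 (y) x 40 mm high. Origin at table level under the housing's centre, z up. In its own axes, mm: spindle at (-20, 90); tensioner pivot (70, -35); dark motor block 85 x 105, top at 98, centred at (108, 108); cable guide of two small rollers, top at 110, at (135, -143); ratchet pawl near (132, -55), below 75.
- seat (a point): Point on the spindle axis at the top face of the winder's round metal turntable (72 mm diameter), 75 mm above the table. The upright steel spindle is 20 mm in diameter with a tapered tip and rises 65 mm above this point (to 140 mm above the table). A seated reel's underside lies on this face.
- reel: Empty white plastic reel, loose (110 to 225 g), standing upright on the table. Origin at the centre of its underside, z along its axis, up. Two flanges 130 mm in diameter and 4 mm thick, undersides at 0 and 46 mm; hub tube 40 mm in outside diameter, from 0 to 80 mm, so its neck stands 30 mm clear above the top flange and is the place to grip; through bore 26 mm in diameter. It may lie on either side of the winder.
- tensioner (a joint): Angle of the tensioner arm about its upright pivot, rad, growing anticlockwise seen from above, which swings the arm back, away from the spindle. 0 = front stop, 0.75 = rear stop (the arm meets a rubber-sleeved post). A spring drives it towards 0: 0.78 N m at 0, rising by 0.6 N m per rad, so 4 to 6.5 N at the knob. A ratchet with three teeth clicks as the arm goes back and catches it, if let go, at 0.2, 0.4 and 0.6 (last click). It starts at 0, 0.2 or 0.4.
- pivot (a point): Point on the tensioner's upright pivot axis, 78 mm above the table, halfway up the arm bar. At angle 0 the arm points from here along the winder's own -x.
- knob (a point): Centre of the hand knob at the arm's free end: upright black cylinder 26 mm in diameter and 50 mm tall, from 86 to 136 mm above the table; this point is at 111 mm, 190 mm out from the pivot axis. It is fixed to the arm bar and swings with it. Can be pushed on its side or gripped from above.
- tensioner_arm: The tensioner arm: aluminium bar 18 mm wide, between 70 and 86 mm above the table, from the pivot out to 10 mm past the knob; a white idler roller 32 mm in diameter stands on it 110 mm out from the pivot, up to 123 mm above the table. Origin on the pivot axis at the bar's underside; the bar runs along its own -x.
- terminal: White optical terminal box lying flat, 100 x 120 x 28 mm, loose, on the side of the winder away from the reel. Origin at the centre of its underside. Not to be disturbed.
- pump_bottle: Translucent round alcohol bottle with pump top, 60 mm in diameter, 118 mm tall, loose. Origin at the centre of its underside. Not to be disturbed.
- stripper: Yellow-handled fibre stripper lying flat, 175 mm long, 15 mm high, jaws along its own +x, loose. Origin near its pivot, on the table. Not to be disturbed.
Things that resemble listed ones, but are neither listed nor needed, are in the scene too. Several things look just like the reel: the one meant starts farthest to the robot's left.

How it is judged:
By the outcome, as a careful person would: the job done as asked, in the order asked, and still so for the second after the job is handed in, while the arm keeps its last pose, push and grip.
It also fails if it takes over 56 s, if anything falls off the work surface, if the arm or the gripper's body presses on something with over 40 N, if the wrist force passes 120 N, or if a joint passes its speed limit or range.

## Working session

There is one attempt and no reset: what is moved stays moved. The work goes in short steps, Python scripts to look and compute and a shell command to move; the robot and the scene stay as the last step left them, time stands still between calls to the robot, and variables do not carry over. Pictures are saved under pics/ and viewed, and the job is handed in when it is done.

```bash
ls; mkdir -p pics; python3 - <<'E'
from workcell import ctrl
import cv2,numpy as np
s=ctrl.read_state();print(s)
print(ctrl.pinch_z)
for n in("top","side"):
    c=ctrl.read_camera(n);cv2.imwrite(f"pics/{n}0.png",c["pixels"][:,:,::-1]);np.savez(f"pics/{n}0.npz",**{k:c[k] for k in("pixels","depth","K","T")})
    print(n,c["K"],c["T"].round(3))
E
```

```text
pics
{'t': 0.0, 'q': array([-8.32097922e+01,  2.18430681e+01,  7.43845870e+01,  2.91094763e-04,
        8.38585771e+01, -1.23376383e+01]), 'qvel': array([ 0.04285282, -0.00853001,  0.04415841,  0.00889587,  0.06999085,
        0.03287454]), 'joint_torque': array([ 6.17887981e-04, -4.48460984e+01, -2.31279051e+01, -1.26370096e-04,
        4.78929724e-03,  1.53957342e-05]), 'tcp_pos': array([ 180.16955113, -519.34601038,  230.69328795]), 'tool_rot': array([-1.79915821e+02, -1.87081071e-02,  1.91278010e+01]), 'contact_force': array([-0.18169985, -0.82366939,  1.09199543]), 'ft_torque': array([-0.05478274, -0.01867951,  0.02790084]), 'width': 85.07259425862736}
18.700000000000003
top [[495.11561931   0.         280.82127306]
 [  0.         495.11561931 205.00303329]
 [  0.           0.           1.        ]] [[ 1.80000e-02 -9.80000e-01  1.97000e-01  2.52497e+02]
 [-1.00000e+00 -1.70000e-02  6.00000e-03  3.03000e-01]
 [-3.00000e-03 -1.97000e-01 -9.80000e-01  1.47081e+03]
 [ 0.00000e+00  0.00000e+00  0.00000e+00  1.00000e+00]]
side [[426.75620408   0.         284.05614925]
 [  0.         426.75620408 205.72778384]
 [  0.           0.           1.        ]] [[-9.62000e-01 -1.62000e-01  2.19000e-01  2.76397e+02]
 [-2.72000e-01  5.22000e-01 -8.09000e-01  8.84079e+02]
 [ 1.60000e-02 -8.38000e-01 -5.46000e-01  7.00790e+02]
 [ 0.00000e+00  0.00000e+00  0.00000e+00  1.00000e+00]]
```

View pics/top0.png

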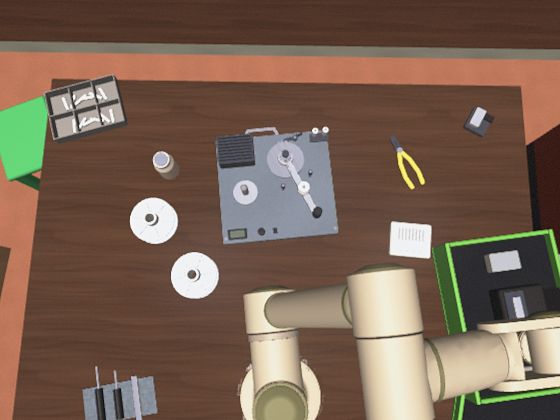

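View pics/side0.png

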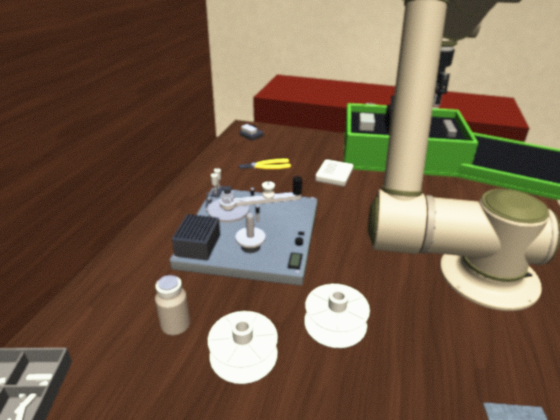

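The top view shows two reels at about (154,220) and (195,275). The left one is the target. The winder is centred near (278,187), with the spindle at (245,190) and the knob at (318,211). I'll enlarge these areas.

```bash
cat > h.py <<'E'
import numpy as np,cv2
def load(n):
    return dict(np.load(f"pics/{n}.npz"))
def atz(c,u,v,z):
    K,T=c["K"],c["T"]; d=T[:3,:3]@np.linalg.inv(K)@np.array([u,v,1.]); o=T[:3,3]
    return o+d*(z-o[2])/d[2]
def proj(c,p):
    K,T=c["K"],c["T"]; q=K@(T[:3,:3].T@(np.asarray(p)-T[:3,3])); return q[:2]/q[2]
def cloud(c):
    d=c["depth"];v,u=np.mgrid[:d.shape[0],:d.shape[1]]
    P=np.stack([u,v,np.ones_like(u)],-1)@np.linalg.inv(c["K"]).T*d[...,None]
    return P@c["T"][:3,:3].T+c["T"][:3,3]
E
python3 - <<'E'
from h import *
c=load("top0");im=c["pixels"][:,:,::-1]
a=im[120:250,210:345];cv2.imwrite("pics/w.png",cv2.resize(a,None,fx=5,fy=4.6,interpolation=3))
a=im[190:305,120:225];cv2.imwrite("pics/r.png",cv2.resize(a,None,fx=5,fy=5,interpolation=3))
P=cloud(c)
for u,v in[(150,219),(140,235),(195,275),(245,190),(250,200),(318,211),(280,220),(330,130),(285,157),(100,300)]:print(u,v,P[v,u].round(1))
E
```

```text
150 219 [494.6 398.1  17.8]
140 235 [441.5 414.3  52.3]
195 275 [332.3 257.7   5.2]
245 190 [562.  108.9 130.6]
250 200 [544.9  97.8  78. ]
318 211 [505.8 -94.  132.1]
280 220 [494.7  10.8  39.1]
330 130 [ 788.1 -139.8    2.2]
285 157 [661.1  -0.7 124.2]
100 300 [255.4 533.   -1.7]
```

View pics/w.png

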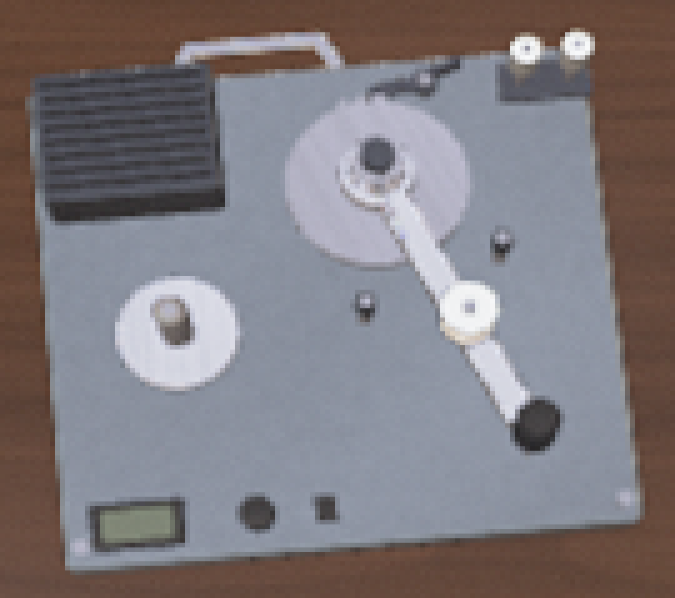

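View pics/r.png

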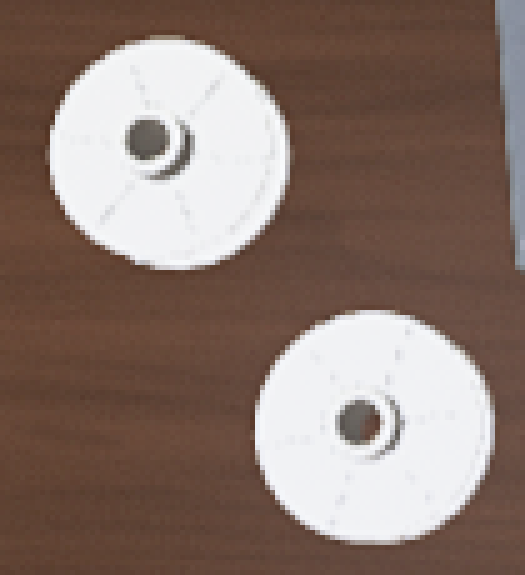

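```bash
python3 - <<'E'
from h import *
c=load("top0")
sp=atz(c,243.8,187.2,140);tt=atz(c,245.4,192.2,75);kn=atz(c,317.2,211.7,136)
print("spindle",sp,"turntable",tt,"knob",kn,"bore",atz(c,149.6,217.8,80),"bore2",atz(c,191.6,274.4,80))
P=cloud(c)
# reel flange via depth
for ctr in[(455,390),(340,270)]:
    m=(abs(P[...,2]-50)<5)&(np.hypot(P[...,0]-ctr[0],P[...,1]-ctr[1])<110)
    p=P[m][:,:2].astype(np.float32);print(cv2.minEnclosingCircle(p),p.mean(0),len(p))
# white neck top
# housing corners at z=40 in crop px
cs=[(33,95),(65,570),(640,520),(592,95)]
W=[]
for x,y in cs:
    w=atz(c,210+x/5,120+y/4.6,40);W.append(w[:2]);print(w.round(1))
m=(abs(P[...,2]-40)<5)&(P[...,0]>380)&(P[...,0]<800)&(abs(P[...,1])<220)
r=cv2.minAreaRect(P[m][:,:2].astype(np.float32));print(r)
E
```

```text
spindle [567.68016219 111.66122741 140.        ] turntable [568.3103746  111.99325187  75.        ] knob [503.08807157 -91.49186094 136.        ] bore [487.67219666 382.47418389  80.        ] bore2 [329.7506569  254.12757209  80.        ]
((487.08929443359375, 385.73486328125), 65.26296997070312) [486.3568 383.769 ] 1185
((329.27789306640625, 255.1588592529297), 64.86540222167969) [329.0366  254.81349] 1296
[734.7 207.1  40. ]
[421.3 174.9  40. ]
[ 458.9 -158.9   40. ]
[ 740.4 -131.3   40. ]
((609.218505859375, 27.734390258789062), (343.8697204589844, 339.6143798828125), 6.49397087097168)
```

Winder yaw is about 6°, with the spindle at about (568,112). The target reel is at about (487,383.5). The knob is at about (503,-91.5), so the arm starts near 0.4 rad. I'll spin to yaw 0 first, then travel to the reel.

```bash
python3 -m creep '[{"jaw":0,"translation":[0.6,-0.8,0],"spin":0.2126},{"jaw":0,"translation":[0.6,-0.8,0],"spin":0.2126},{"jaw":0,"translation":[0.6,-0.8,0],"spin":0.2126},{"jaw":0,"translation":[0.6,-0.8,0],"spin":0.2126}]'
```

```text
t: 0.43
tcp_pos: [211.6, -421.1, 231.5]
tool_rot: [-179.9, -0.0, -0.1]
contact_force: [0.1, -0.7, -0.6]
width: 85.3
```

```bash
python3 -m creep '[{"jaw":0,"translation":[0.9,-1,0],"spin":0},{"jaw":0,"translation":[0.9,-1,0],"spin":0},{"jaw":0,"translation":[0.9,-1,0],"spin":0},{"jaw":0,"translation":[0.9,-1,0],"spin":0}]'
for i in 1 2; do :; done
python3 -m creep '[{"jaw":0,"translation":[0.7,-1,0],"spin":0},{"jaw":0,"translation":[0.7,-1,0],"spin":0},{"jaw":0,"translation":[0.7,-1,0],"spin":0}]'
python3 -m creep '[{"jaw":0,"translation":[0.2,-1,0],"spin":0},{"jaw":0,"translation":[0.2,-1,0],"spin":0},{"jaw":0,"translation":[0.2,-1,0],"spin":0}]'
python3 -m creep '[{"jaw":0,"translation":[0.2,-1,0],"spin":0},{"jaw":0,"translation":[0.2,-1,0],"spin":0},{"jaw":0,"translation":[0.2,-1,0],"spin":0}]'
python3 -m creep '[{"jaw":0,"translation":[0.2,-1,0],"spin":0},{"jaw":0,"translation":[0.2,-1,0],"spin":0},{"jaw":0,"translation":[0.2,-1,0],"spin":0}]'
```

```text
t: 0.77
tcp_pos: [302.9, -321.3, 231.3]
tool_rot: [-179.9, -0.0, 0.3]
contact_force: [0.4, -0.3, 0.8]
width: 85.3
t: 1.02
tcp_pos: [371.5, -223.6, 231.2]
tool_rot: [180.0, -0.0, 0.0]
contact_force: [1.3, -0.7, 0.5]
width: 85.5
t: 1.27
tcp_pos: [391.0, -121.5, 231.2]
tool_rot: [-179.9, 0.0, 0.2]
contact_force: [0.9, -0.4, 0.3]
width: 85.3
t: 1.52
tcp_pos: [411.2, -21.7, 231.3]
tool_rot: [-180.0, -0.0, 0.2]
contact_force: [0.2, -0.2, -0.2]
width: 85.6
t: 1.77
tcp_pos: [431.5, 78.5, 231.2]
tool_rot: [-180.0, -0.0, 0.2]
contact_force: [0.0, 0.1, 0.5]
width: 85.6
```

```bash
python3 -m creep '[{"jaw":0,"translation":[0.2,-1,0],"spin":0},{"jaw":0,"translation":[0.2,-1,0],"spin":0},{"jaw":0,"translation":[0.2,-1,0],"spin":0}]'
python3 -m creep '[{"jaw":0,"translation":[0.2,-1,0],"spin":0},{"jaw":0,"translation":[0.2,-1,0],"spin":0},{"jaw":0,"translation":[0.2,-1,0],"spin":0}]'
python3 -m creep '[{"jaw":0,"translation":[0.15,-1,0.3],"spin":0},{"jaw":0,"translation":[0.15,-1,0.3],"spin":0},{"jaw":0,"translation":[0.15,-1,0.3],"spin":0},{"jaw":0,"translation":[0.15,-1,0.3],"spin":0}]'
python3 - <<'E'
from workcell import ctrl
import cv2,numpy as np
c=ctrl.read_camera("wrist");cv2.imwrite("pics/wr1.png",c["pixels"][:,:,::-1]);np.savez("pics/wr1.npz",**{k:c[k] for k in("pixels","depth","K","T")})
print(c["K"],c["T"].round(3));print(ctrl.read_state()["tcp_pos"])
E
```

```text
t: 2.02
tcp_pos: [451.7, 178.7, 231.0]
tool_rot: [-180.0, -0.0, 0.2]
contact_force: [-0.4, -1.8, 0.4]
width: 85.2
t: 2.27
tcp_pos: [471.8, 279.0, 230.7]
tool_rot: [-180.0, -0.0, 0.2]
contact_force: [0.2, -0.1, 0.2]
width: 85.6
t: 2.6
tcp_pos: [486.0, 378.6, 198.4]
tool_rot: [179.9, 0.2, 0.2]
contact_force: [-0.7, -0.5, -0.3]
width: 85.6
[[325.1922621    0.         279.15183144]
 [  0.         325.1922621  209.8247662 ]
 [  0.           0.           1.        ]] [[ 5.00000e-03 -9.61000e-01 -2.76000e-01  5.56213e+02]
 [-1.00000e+00 -4.00000e-03 -2.00000e-03  3.79651e+02]
 [ 1.00000e-03  2.76000e-01 -9.61000e-01  3.41037e+02]
 [ 0.00000e+00  0.00000e+00  0.00000e+00  1.00000e+00]]
[486.08569359 376.71927546 199.40965328]
```

View pics/wr1.png

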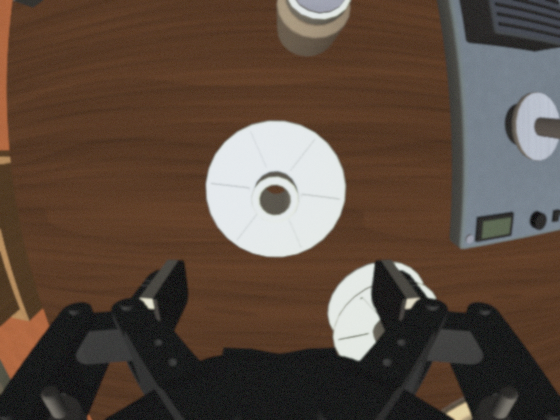

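The wrist view shows the reel flange centred near (276,188), with the neck rim near (275,196). The bottle is ahead and clear.

```bash
cat >> h.py <<'E'
def fish(c,u,v,z):
    K,T=c["K"],c["T"];x=(u-K[0,2])/K[0,0];y=(v-K[1,2])/K[1,1];r=np.hypot(x,y)
    s=np.sin(r)/r if r>1e-9 else 1
    d=T[:3,:3]@np.array([x*s,y*s,np.cos(r)]);o=T[:3,3];return o+d*(z-o[2])/d[2]
E
python3 - <<'E'
from h import *
c=load("wr1")
a=c["pixels"][110:265,195:355,::-1];cv2.imwrite("pics/wr1c.png",cv2.resize(a,None,fx=4,fy=3.8,interpolation=3))
for e in[(206,188),(346,188),(276,121),(276,256)]:print(fish(c,*e,50).round(1))
print(fish(c,275,195.5,80))
E
```

```text
[493.3 447.2  50. ]
[493.8 317.1  50. ]
[554.2 382.2  50. ]
[425.5 381.9  50. ]
[493.41394857 382.61819518  80.        ]
```

View pics/wr1c.png

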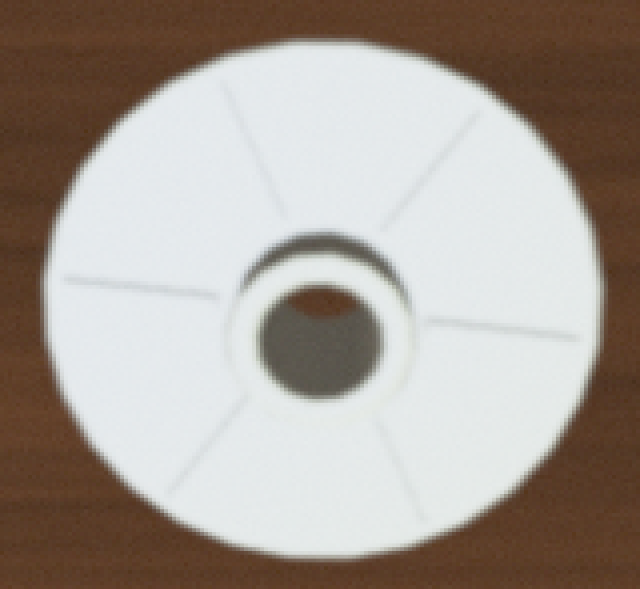

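```bash
python3 -m creep '[{"jaw":0,"translation":[0.03,-0.067,0.35],"spin":0},{"jaw":0,"translation":[0.03,-0.067,0.7],"spin":0},{"jaw":0,"translation":[0.03,-0.067,0.9],"spin":0},{"jaw":0,"translation":[0.03,-0.067,0.9],"spin":0}]'
python3 - <<'E'
from workcell import ctrl
import cv2,numpy as np
c=ctrl.read_camera("wrist");cv2.imwrite("pics/wr2.png",c["pixels"][:,:,::-1]);np.savez("pics/wr2.npz",**{k:c[k] for k in("pixels","depth","K","T")})
print(ctrl.read_state()["tcp_pos"])
E
```

```text
t: 2.98
tcp_pos: [487.7, 380.0, 107.2]
tool_rot: [179.8, 0.4, -0.0]
contact_force: [-0.8, -0.1, -0.3]
width: 85.3
[488.84959317 380.78491938 110.15264032]
```

View pics/wr2.png

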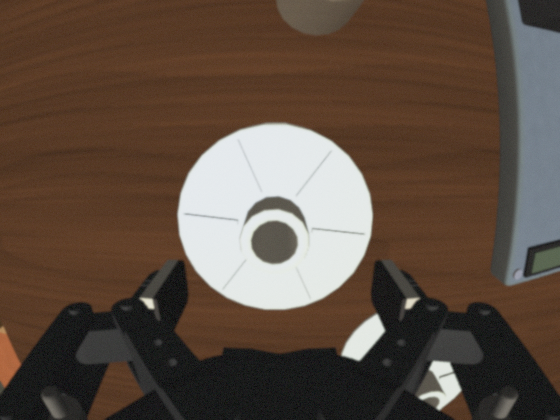

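```bash
python3 - <<'E'
from h import *
c=load("wr2");print(fish(c,274,242,80));print(c["T"][:3,3])
for e in[(178,216),(372,216),(275,123),(275,309)]:print(fish(c,*e,50).round(1))
E
```

```text
[490.21932067 383.4538952   80.        ]
[558.55646539 381.17918696 249.59799711]
[496.1 447.6  50. ]
[495.9 319.   50. ]
[555.1 382.9  50. ]
[425.2 383.5  50. ]
```

```bash
python3 -m creep '[{"jaw":0,"translation":[0.013,-0.01,0.3],"spin":0},{"jaw":0,"translation":[0.013,-0.01,0.5],"spin":0},{"jaw":0,"translation":[0.013,-0.01,0.58],"spin":0},{"jaw":0,"translation":[0.013,-0.01,0.58],"spin":0},{"jaw":0.3,"translation":[0.013,-0.01,0.58],"spin":0},{"jaw":0.6,"translation":[0.013,-0.01,0.58],"spin":0},{"jaw":1,"translation":[0.013,-0.01,0.58],"spin":0},{"jaw":1,"translation":[0.013,-0.01,0.58],"spin":0}]' 50
python3 -m creep '[{"jaw":1,"translation":[0,0,0],"spin":0},{"jaw":1,"translation":[0,0,0],"spin":0},{"jaw":1,"translation":[0,0,0],"spin":0},{"jaw":1,"translation":[0,0,0],"spin":0},{"jaw":1,"translation":[0,0,0],"spin":0}]' 50
```

```text
t: 3.7
tcp_pos: [490.6, 383.5, 54.7]
tool_rot: [-179.9, -0.1, -0.0]
contact_force: [-2.6, 2.7, 34.7]
width: 39.2
t: 4.12
tcp_pos: [490.6, 383.6, 54.9]
tool_rot: [-179.9, -0.1, -0.0]
contact_force: [-0.6, -1.1, 6.4]
width: 38.6
```

```bash
python3 -m creep '[{"jaw":1,"translation":[0,0,-0.3],"spin":0},{"jaw":1,"translation":[0,0,-0.6],"spin":0},{"jaw":1,"translation":[0,0,-1],"spin":0},{"jaw":1,"translation":[0,0,-1],"spin":0}]'
python3 -m creep '[{"jaw":1,"translation":[0,0.2,-0.4],"spin":0},{"jaw":1,"translation":[0,0.6,-0.8],"spin":0},{"jaw":1,"translation":[0,1,-0.8],"spin":0},{"jaw":1,"translation":[0,1,-0.8],"spin":0}]'
python3 - <<'E'
from workcell import ctrl
import cv2,numpy as np
for n in("wrist","side"):
  c=ctrl.read_camera(n);cv2.imwrite(f"pics/{n}3.png",c["pixels"][:,:,::-1]);np.savez(f"pics/{n}3.npz",**{k:c[k] for k in("pixels","depth","K","T")})
print(ctrl.read_state())
E
```

```text
t: 4.45
tcp_pos: [492.5, 384.7, 161.5]
tool_rot: [-179.6, -0.7, 0.0]
contact_force: [0.6, 1.2, -0.7]
width: 38.3
t: 4.78
tcp_pos: [490.7, 280.0, 236.4]
tool_rot: [-180.0, -0.3, -0.1]
contact_force: [0.4, -0.6, -2.0]
width: 38.3
{'t': 4.8833, 'q': array([ 1.78721319e+01,  2.31989641e+01,  7.15578731e+01, -9.99496879e-03,
        8.51335548e+01,  1.08045030e+02]), 'qvel': array([ 2.84322156,  2.57392454, -0.70265155,  1.18248912, -0.45848162,
        1.67557011]), 'joint_torque': array([ -1.74401555, -49.13893819, -24.03596163,  -0.20309664,
         0.08231528,  -0.31425255]), 'tcp_pos': array([490.38233276, 281.53638847, 234.53582658]), 'tool_rot': array([-1.79975518e+02, -1.07302162e-01, -1.72082168e-01]), 'contact_force': array([ 1.07303833,  1.64477284, -1.77946578]), 'ft_torque': array([-0.00109474,  0.01010338, -0.00994553]), 'width': 38.37883623825859}
```

View pics/wrist3.png

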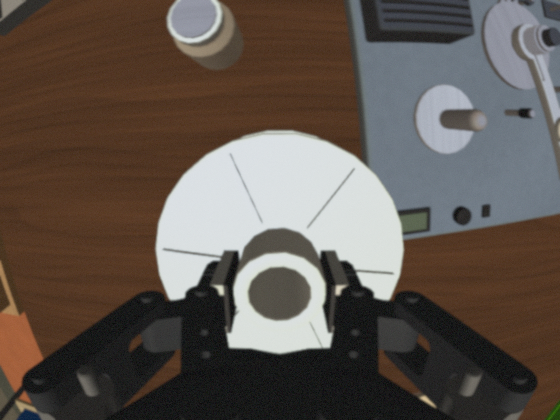

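View pics/side3.png

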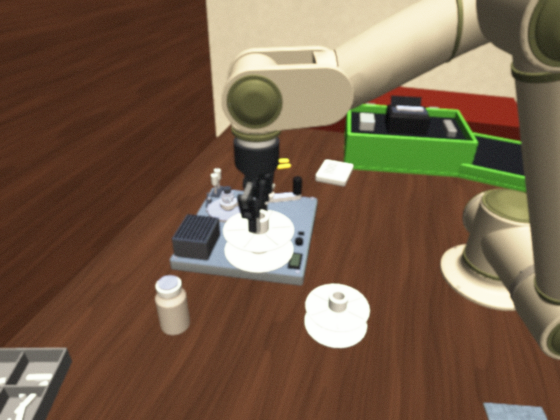

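```bash
python3 - <<'E'
from h import *
c=load("wrist3")
print("bore top",fish(c,279.5,293,259.5))
for e in[(156,240),(404,240),(280,131)]:print(fish(c,*e,229.6).round(1))
a=c["pixels"][70:170,395:510,::-1];cv2.imwrite("pics/x.png",cv2.resize(a,None,fx=6,fy=6,interpolation=3))
E
```

```text
bore top [489.71264374 280.53884263 259.5       ]
[501.7 344.6 229.6]
[501.5 215.8 229.6]
[555.3 280.2 229.6]
```

View pics/x.png

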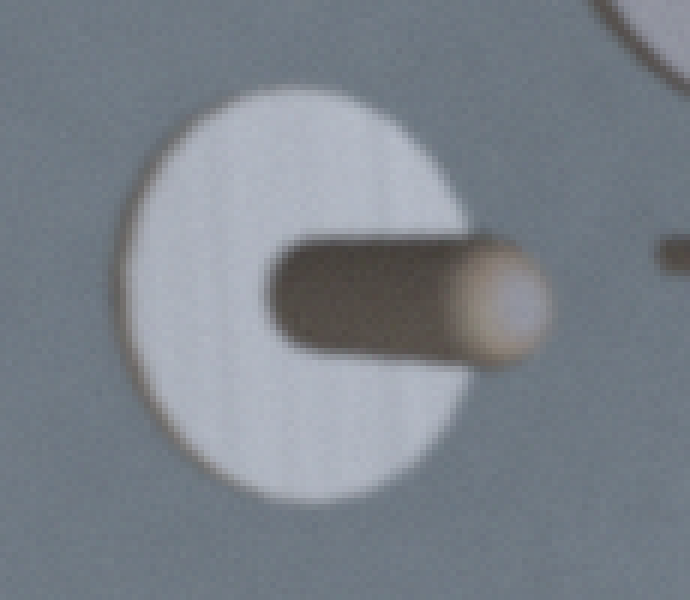

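```bash
python3 - <<'E'
from h import *
c=load("wrist3")
print(fish(c,395+517/6,70+304/6,140),fish(c,395+325/6,70+294/6,75))
print(fish(c,395+130/6,70+296/6,75),fish(c,395+478/6,70+296/6,75),fish(c,395+300/6,70+88/6,75),fish(c,395+305/6,70+503/6,75))
E
```

```text
[569.81607271 112.22520039 140.        ] [570.25129262 108.020335    75.        ]
[566.80441984 145.62937091  75.        ] [573.05097298  75.47391562  75.        ] [605.15398946 113.84606934  75.        ] [534.12217247 109.7920365   75.        ]
```

```bash
python3 -m creep '[{"jaw":1,"translation":[0.2,0.25,0],"spin":0},{"jaw":1,"translation":[0.4,0.5,0],"spin":0},{"jaw":1,"translation":[0.6,0.8,0],"spin":0},{"jaw":1,"translation":[0.7,1,0],"spin":0},{"jaw":1,"translation":[0.7,1,0],"spin":0}]'
python3 -m creep '[{"jaw":1,"translation":[0.05,0.3,0.05],"spin":0},{"jaw":1,"translation":[0.093,0.55,0.12],"spin":0},{"jaw":1,"translation":[0.093,0.717,0.18],"spin":0},{"jaw":1,"translation":[0.093,0.717,0.18],"spin":0},{"jaw":1,"translation":[0.093,0.717,0.18],"spin":0},{"jaw":1,"translation":[0.093,0.717,0.18],"spin":0}]'
python3 - <<'E'
from workcell import ctrl
import cv2,numpy as np
for n in("wrist","side","top"):
  c=ctrl.read_camera(n);cv2.imwrite(f"pics/{n}4.png",c["pixels"][:,:,::-1]);np.savez(f"pics/{n}4.npz",**{k:c[k] for k in("pixels","depth","K","T")})
s=ctrl.read_state();print(s["tcp_pos"],s["tool_rot"],s["contact_force"])
E
```

```text
t: 5.3
tcp_pos: [561.9, 180.7, 231.9]
tool_rot: [179.9, 0.1, -0.2]
contact_force: [0.4, -0.4, -2.2]
width: 38.1
t: 5.8
tcp_pos: [569.3, 113.0, 215.2]
tool_rot: [-180.0, 0.0, 0.1]
contact_force: [0.5, 0.7, -1.8]
width: 38.1
[569.30394584 112.81941075 215.52835937] [-1.79988317e+02 -2.61468147e-02  8.06989660e-02] [ 0.91948466  0.0826698  -1.4245813 ]
```

View pics/wrist4.png

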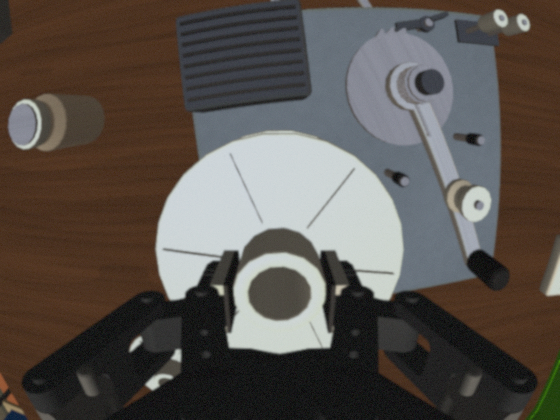

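View pics/side4.png

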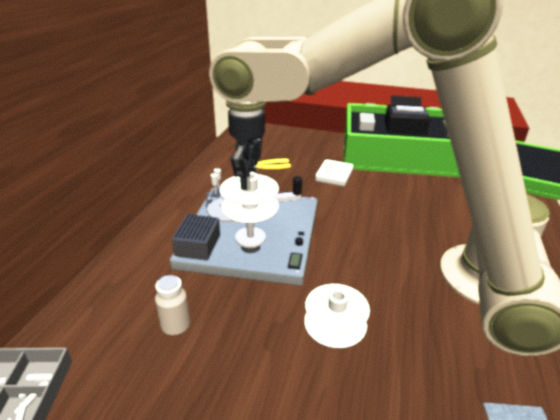

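```bash
python3 -m creep '[{"jaw":1,"translation":[0,0.01,0.07],"spin":0},{"jaw":1,"translation":[0,0.01,0.14],"spin":0},{"jaw":1,"translation":[0,0.01,0.2],"spin":0},{"jaw":1,"translation":[0,0.01,0.25],"spin":0},{"jaw":1,"translation":[0,0.01,0.3],"spin":0},{"jaw":1,"translation":[0,0.01,0.3],"spin":0}]'
```

```text
t: 6.45
tcp_pos: [568.9, 110.5, 184.0]
tool_rot: [-180.0, 0.1, -0.0]
contact_force: [-0.4, 0.1, -2.6]
width: 38.6
```

```bash
python3 -m creep '[{"jaw":1,"translation":[0,0,0.08],"spin":0},{"jaw":1,"translation":[0,0,0.16],"spin":0},{"jaw":1,"translation":[0,0,0.24],"spin":0},{"jaw":1,"translation":[0,0,0.32],"spin":0},{"jaw":1,"translation":[0,0,0.4],"spin":0},{"jaw":1,"translation":[0,0,0.48],"spin":0},{"jaw":1,"translation":[0,0,0.5],"spin":0},{"jaw":1,"translation":[0,0,0.5],"spin":0}]'
python3 -m creep '[{"jaw":1,"translation":[0,0,0.02],"spin":0},{"jaw":1,"translation":[0,0,0.04],"spin":0},{"jaw":1,"translation":[0,0,0.04],"spin":0}]'
```

```text
t: 7.12
tcp_pos: [569.1, 110.6, 134.5]
tool_rot: [-180.0, 0.1, -0.0]
contact_force: [0.0, -0.6, -1.8]
width: 38.2
t: 7.37
tcp_pos: [569.3, 110.6, 131.2]
tool_rot: [-180.0, -0.0, -0.0]
contact_force: [-0.4, -0.2, -1.6]
width: 38.2
```

```bash
python3 -m creep '[{"jaw":1,"translation":[0,0,0.01],"spin":0},{"jaw":1,"translation":[0,0,0.02],"spin":0},{"jaw":1,"translation":[0,0,0.02],"spin":0},{"jaw":1,"translation":[0,0,0.02],"spin":0}]'
```

```text
t: 7.7
tcp_pos: [569.4, 110.6, 130.0]
tool_rot: [180.0, -0.0, -0.0]
contact_force: [-2.7, -0.7, 4.4]
width: 38.3
```

```bash
python3 -m creep '[{"jaw":0.5,"translation":[0,0,0],"spin":0},{"jaw":0.4,"translation":[0,0,0],"spin":0},{"jaw":0.2,"translation":[0,0,0],"spin":0},{"jaw":0,"translation":[0,0,0],"spin":0},{"jaw":0,"translation":[0,0,0],"spin":0},{"jaw":0,"translation":[0,0,-0.2],"spin":0},{"jaw":0,"translation":[0,0,-0.6],"spin":0},{"jaw":0,"translation":[0,0,-1],"spin":0}]'
python3 - <<'E'
from workcell import ctrl
import cv2,numpy as np
for n in("wrist","side","top"):
  c=ctrl.read_camera(n);cv2.imwrite(f"pics/{n}5.png",c["pixels"][:,:,::-1]);np.savez(f"pics/{n}5.npz",**{k:c[k] for k in("pixels","depth","K","T")})
s=ctrl.read_state();print(s["tcp_pos"],s["tool_rot"],s["contact_force"],s["width"])
E
```

```text
t: 8.37
tcp_pos: [568.7, 110.5, 229.6]
tool_rot: [-180.0, 0.2, -0.0]
contact_force: [0.1, 0.4, 0.2]
width: 85.0
[570.42793698 110.61244315 232.35249802] [ 1.79997820e+02 -3.83857150e-01 -2.36918591e-03] [ 1.04300639  0.40747627 -0.59569326] 85.16818316255561
```

View pics/wrist5.png

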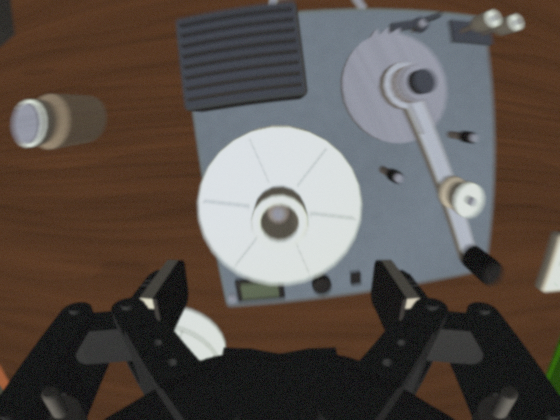

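View pics/side5.png

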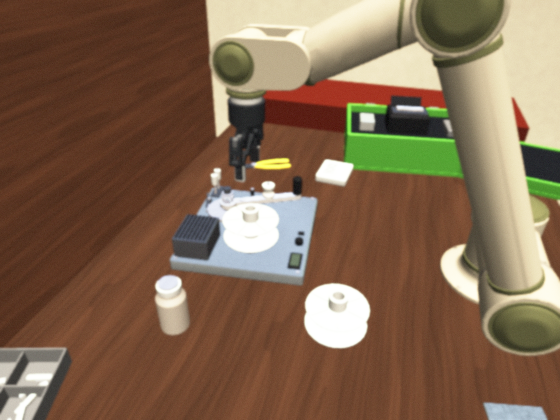

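The reel is on the spindle, and the tip shows inside the bore at about (279,214) in the wrist view. I'll check its height with depth and measure the knob.

```bash
python3 - <<'E'
from h import *
c=load("side5");P=cloud(c)
m=(np.hypot(P[...,0]-569,P[...,1]-112)<60)&(np.hypot(P[...,0]-569,P[...,1]-112)>30)&(P[...,2]>60)&(P[...,2]<180)
print(np.histogram(P[m][:,2],bins=range(60,185,5)))
m=(np.hypot(P[...,0]-569,P[...,1]-112)<22)&(P[...,2]>126)&(P[...,2]<200)
print(np.percentile(P[m][:,2],[50,90,97]))
w=load("wrist5")
a=w["pixels"][90:290,380:540,::-1];cv2.imwrite("pics/k.png",cv2.resize(a,None,fx=3,fy=3,interpolation=3))
print(fish(w,279,205,125))
E
```

```text
(array([  0,   0,   0,  52, 485,   1,   0,   0,   0,   0,   0,   0,   7,
       719,  46,   0,   0,   0,   0,   0,   0,   0,   0,   0]), array([ 60,  65,  70,  75,  80,  85,  90,  95, 100, 105, 110, 115, 120,
       125, 130, 135, 140, 145, 150, 155, 160, 165, 170, 175, 180]))
[148.18247419 157.36864534 158.39197786]
[571.73107417 111.34415438 125.        ]
```

View pics/k.png

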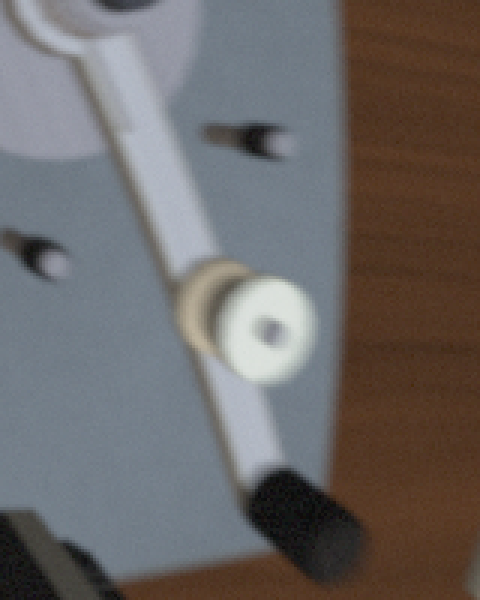

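```bash
python3 - <<'E'
from h import *
w=load("wrist5");print("knob",fish(w,492.7,275,136), "knob base",fish(w,380+265/3,90+495/3,86),"post",fish(w,380+275/3,90+143/3,110))
c=load("side5");P=cloud(c)
for x0,y0,h in[(569.5,111.5,75),(329.3,254.5,0)]:
    r=np.hypot(P[...,0]-x0,P[...,1]-y0)
    m=(r>27)&(r<58)&(abs(P[...,2]-h-50)<15);print("side",np.median(P[m][:,2])-h, m.sum())
c=load("top5")
print("top knob ",atz(c,317.2,211.7,136))
a=c["pixels"][120:250,210:345,::-1];cv2.imwrite("pics/t5.png",cv2.resize(a,None,fx=5,fy=4.6,interpolation=3))
E
```

```text
knob [505.24734355 -95.77347139 136.        ] knob base [505.18910239 -95.61412364  86.        ] post [631.47666553 -63.05897667 110.        ]
side 52.76811302737838 733
side 52.262113737050754 1308
top knob  [503.08807157 -91.49186094 136.        ]
```

View pics/t5.png

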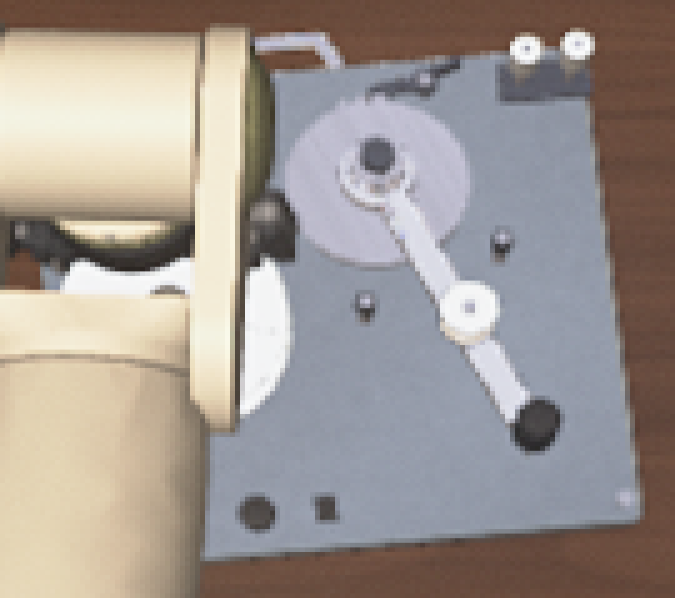

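```bash
python3 -m creep '[{"jaw":0,"translation":[-0.33,1,0],"spin":0},{"jaw":0,"translation":[-0.33,1,0],"spin":0},{"jaw":0,"translation":[-0.33,1,0],"spin":0}]'
python3 -m creep '[{"jaw":0,"translation":[-0.32,1,0],"spin":-0.311},{"jaw":0,"translation":[-0.32,1,0],"spin":-0.311},{"jaw":0,"translation":[-0.32,1,0],"spin":-0.311},{"jaw":0,"translation":[-0.32,1,0],"spin":-0.311},{"jaw":0,"translation":[-0.32,1,0],"spin":-0.311},{"jaw":0,"translation":[-0.32,1,0],"spin":-0.311}]'
python3 - <<'E'
from workcell import ctrl
import cv2,numpy as np
for n in("wrist",):
  c=ctrl.read_camera(n);cv2.imwrite(f"pics/{n}6.png",c["pixels"][:,:,::-1]);np.savez(f"pics/{n}6.npz",**{k:c[k] for k in("pixels","depth","K","T")})
s=ctrl.read_state();print(s["tcp_pos"],s["tool_rot"],s["contact_force"],s["width"])
E
```

```text
t: 8.77
tcp_pos: [534.8, 8.1, 228.0]
tool_rot: [180.0, 0.2, -0.1]
contact_force: [1.1, -0.3, 0.0]
width: 85.6
t: 9.27
tcp_pos: [504.1, -89.3, 228.5]
tool_rot: [-179.9, 0.0, 27.8]
contact_force: [-1.0, 0.2, 0.7]
width: 85.6
[504.23642156 -88.86668579 228.65279144] [-1.79937235e+02  3.71436879e-02  2.78112830e+01] [ 0.99663349  0.23930686 -0.16875832] 85.14433453544076
```

View pics/wrist6.png

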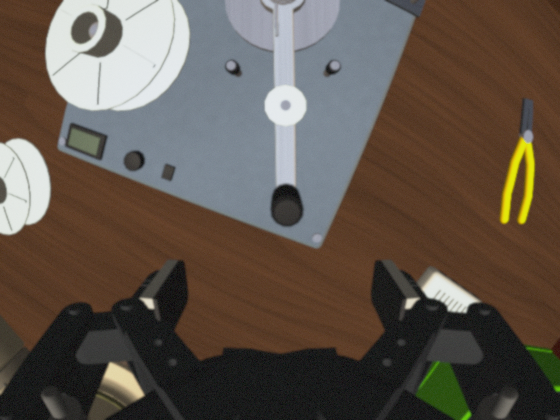

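```bash
python3 - <<'E'
from h import *
c=load("wrist6");k=fish(c,287,211,136);print(k, "roller",fish(c,285.5,105.5,123),"posts",fish(c,334,66,110),fish(c,233,66,110))
piv=k-190*np.array([np.cos(np.deg2rad(208)),np.sin(np.deg2rad(208)),0]);print(piv)
a=np.deg2rad(28);d=(k[:2]-np.array([504.2,-89.3]))
print("tool",d@[np.cos(a),np.sin(a)],d@[np.sin(a),-np.cos(a)])
E
```

```text
[508.49657692 -93.06277038 136.        ] roller [577.56103755 -55.25723416 123.        ] posts [625.5506997  -73.82226735 110.        ] [587.80162618  -2.99339393 110.        ]
[676.25661956  -3.86317345 136.        ]
tool 2.027138556983741 5.3394497305262005
```

```bash
python3 -m creep '[{"jaw":0,"translation":[0,0.045,0.3],"spin":0},{"jaw":0,"translation":[0,0.045,0.6],"spin":0},{"jaw":0,"translation":[0,0.045,0.73],"spin":0},{"jaw":0,"translation":[0,0.045,0.73],"spin":0}]'
python3 - <<'E'
from workcell import ctrl
import cv2,numpy as np
for n in("wrist",):
  c=ctrl.read_camera(n);cv2.imwrite(f"pics/{n}7.png",c["pixels"][:,:,::-1]);np.savez(f"pics/{n}7.npz",**{k:c[k] for k in("pixels","depth","K","T")})
s=ctrl.read_state();print(s["tcp_pos"],s["tool_rot"],s["contact_force"],s["width"])
E
```

```text
t: 9.65
tcp_pos: [505.2, -91.8, 153.2]
tool_rot: [-179.7, 0.2, 27.9]
contact_force: [-0.5, 0.4, -0.6]
width: 85.5
[506.12598124 -92.33922514 155.23474893] [-1.79858986e+02  1.08196285e-01  2.79307297e+01] [0.15298011 0.60210851 1.31070992] 85.35229806823618
```

View pics/wrist7.png

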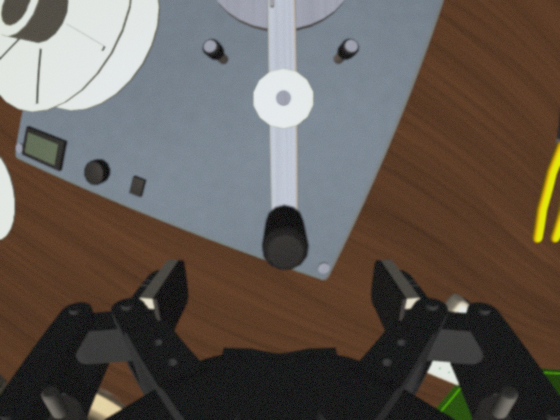

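```bash
python3 - <<'E'
from h import *
c=load("wrist7");k=fish(c,285,247,136);print(k)
a=np.deg2rad(28);d=(k[:2]-np.array([506.4,-93.3]))
print("tool",d@[np.cos(a),np.sin(a)],d@[np.sin(a),-np.cos(a)])
E
```

```text
[509.95490917 -92.3803339  136.        ]
tool 3.570555574738953 0.8569117984443282
```

```bash
python3 -m creep '[{"jaw":0,"translation":[0.02,0.01,0.25],"spin":0},{"jaw":0,"translation":[0.02,0.01,0.5],"spin":0},{"jaw":0,"translation":[0.02,0.01,0.59],"spin":0},{"jaw":0.3,"translation":[0.02,0.01,0.59],"spin":0},{"jaw":0.6,"translation":[0.02,0.01,0.59],"spin":0},{"jaw":1,"translation":[0.02,0.01,0.59],"spin":0},{"jaw":1,"translation":[0.02,0.01,0.59],"spin":0},{"jaw":1,"translation":[0.02,0.01,0.59],"spin":0}]' 60
python3 -m creep '[{"jaw":1,"translation":[0,0,0],"spin":0},{"jaw":1,"translation":[0,0,0],"spin":0},{"jaw":1,"translation":[0,0,0],"spin":0},{"jaw":1,"translation":[0,0,0],"spin":0}]' 60
```

```text
t: 10.37
tcp_pos: [509.1, -93.5, 98.4]
tool_rot: [179.9, -0.1, 28.0]
contact_force: [0.7, -0.7, 4.1]
width: 25.4
t: 10.7
tcp_pos: [509.1, -93.5, 98.6]
tool_rot: [179.9, -0.1, 28.0]
contact_force: [-1.0, 1.3, 6.1]
width: 24.1
```

```bash
python3 -m creep '[{"jaw":1,"translation":[0.002,0.083,0],"spin":-0.028},{"jaw":1,"translation":[0.007,0.166,0],"spin":-0.056},{"jaw":1,"translation":[0.016,0.248,0],"spin":-0.083},{"jaw":1,"translation":[0.029,0.33,0],"spin":-0.111},{"jaw":1,"translation":[0.045,0.411,0],"spin":-0.139},{"jaw":1,"translation":[0.065,0.492,0],"spin":-0.167},{"jaw":1,"translation":[0.075,0.53,0],"spin":-0.179},{"jaw":1,"translation":[0.075,0.53,0],"spin":-0.179}]'
python3 -c "
from workcell import ctrl
s=ctrl.read_state();print(s['contact_force'],s['ft_torque'])"
```

```text
t: 11.37
tcp_pos: [541.0, -135.9, 98.5]
tool_rot: [180.0, -0.2, 44.1]
contact_force: [-0.9, 8.8, 8.6]
width: 24.6
[-0.91518113  8.84139957  8.6073277 ] [1.28314667 0.07066135 0.04827894]
```

```bash
python3 -m creep '[{"jaw":1,"translation":[0.001,0.05,0],"spin":-0.017},{"jaw":1,"translation":[0.003,0.1,0],"spin":-0.033},{"jaw":1,"translation":[0.004,0.12,0],"spin":-0.04},{"jaw":1,"translation":[0.004,0.12,0],"spin":-0.04}]'
python3 -m creep '[{"jaw":1,"translation":[0,0.015,0],"spin":-0.005},{"jaw":1,"translation":[0.001,0.03,0],"spin":-0.009},{"jaw":1,"translation":[0.001,0.03,0],"spin":-0.009}]'
```

```text
t: 11.7
tcp_pos: [549.4, -143.8, 98.6]
tool_rot: [-180.0, -0.2, 47.7]
contact_force: [-0.7, 9.5, 8.1]
width: 24.7
t: 11.95
tcp_pos: [551.5, -145.6, 98.5]
tool_rot: [-180.0, -0.1, 48.5]
contact_force: [0.3, 10.6, 8.0]
width: 24.5
```

```bash
python3 -m creep '[{"jaw":1,"translation":[0,0.015,0],"spin":-0.005},{"jaw":1,"translation":[0.001,0.03,0],"spin":-0.009},{"jaw":1,"translation":[0.001,0.03,0],"spin":-0.009}]'
python3 -m creep '[{"jaw":1,"translation":[0,0.015,0],"spin":0},{"jaw":1,"translation":[0.001,0.03,0],"spin":0},{"jaw":1,"translation":[0.001,0.03,0],"spin":0}]'
python3 - <<'E'
from workcell import ctrl
import cv2,numpy as np
for n in("wrist","top"):
  c=ctrl.read_camera(n);cv2.imwrite(f"pics/{n}8.png",c["pixels"][:,:,::-1]);np.savez(f"pics/{n}8.npz",**{k:c[k] for k in("pixels","depth","K","T")})
s=ctrl.read_state();print(s["tcp_pos"],s["tool_rot"],s["contact_force"],s["width"])
E
```

```text
t: 12.2
tcp_pos: [551.8, -145.8, 98.5]
tool_rot: [-179.6, -0.1, 49.3]
contact_force: [-11.2, 15.4, 14.0]
width: 24.3
t: 12.45
tcp_pos: [551.8, -145.9, 98.3]
tool_rot: [-179.3, -0.0, 49.3]
contact_force: [-22.0, 23.1, 19.8]
width: 24.5
[ 551.78055571 -145.84145319   98.30523559] [-1.79284617e+02 -3.40507805e-02  4.93367657e+01] [-20.88781911  23.13912335  20.97638319] 24.404465122661364
```

View pics/wrist8.png

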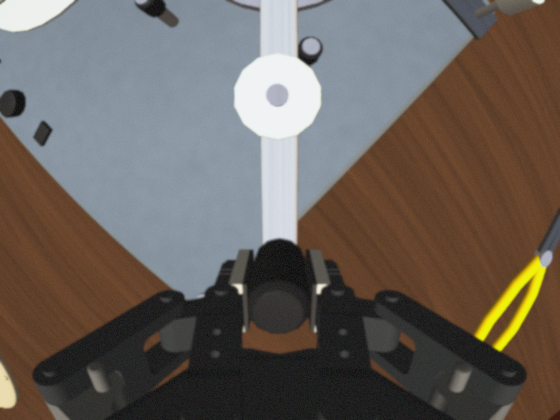

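```bash
python3 -m creep '[{"jaw":1,"translation":[0,-0.008,-0.005],"spin":0},{"jaw":1,"translation":[0,-0.012,-0.01],"spin":0},{"jaw":1,"translation":[0,-0.012,-0.01],"spin":0},{"jaw":1,"translation":[0,-0.012,-0.01],"spin":0},{"jaw":1,"translation":[0,-0.012,-0.01],"spin":0},{"jaw":1,"translation":[0,-0.012,-0.01],"spin":0},{"jaw":1,"translation":[0,-0.012,-0.01],"spin":0},{"jaw":1,"translation":[0,-0.012,-0.01],"spin":0}]'
python3 - <<'E'
from workcell import ctrl
import cv2,numpy as np
for n in("wrist","top","side"):
  c=ctrl.read_camera(n);cv2.imwrite(f"pics/{n}9.png",c["pixels"][:,:,::-1]);np.savez(f"pics/{n}9.npz",**{k:c[k] for k in("pixels","depth","K","T")})
s=ctrl.read_state();print(s["tcp_pos"],s["tool_rot"],s["contact_force"],s["width"])
E
```

```text
t: 13.22
tcp_pos: [551.7, -145.8, 98.5]
tool_rot: [-179.4, -0.1, 49.3]
contact_force: [-14.7, 19.4, 10.8]
width: 24.6
[ 551.74658514 -145.79855105   98.52241273] [-1.79405314e+02 -5.23596702e-02  4.93211680e+01] [-15.47214783  19.33743094  10.67679571] 24.781173843282172
```

View pics/top9.png

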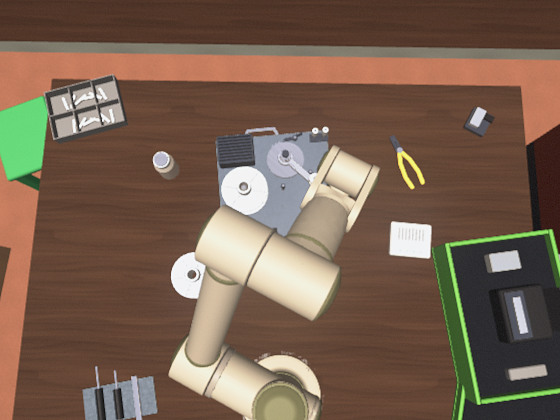

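View pics/wrist9.png

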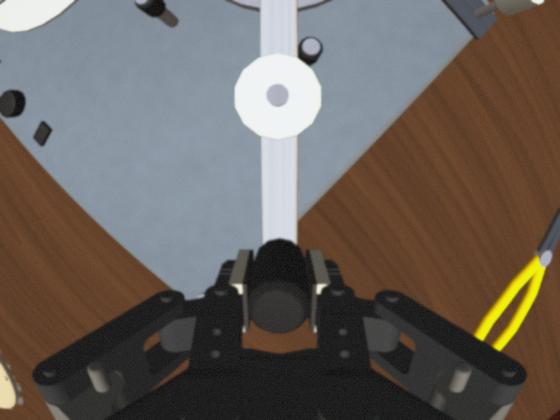

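View pics/side9.png

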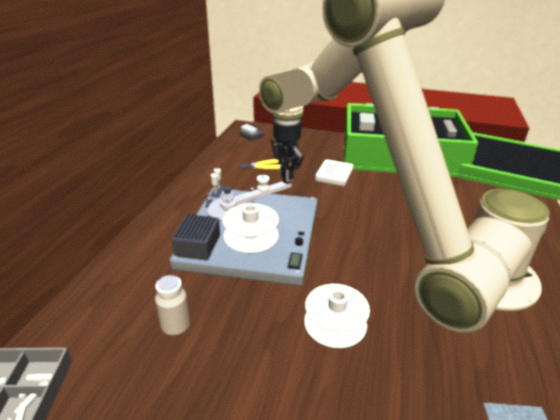

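The arm bar touches the rear post at about (310,47) in the wrist view, the knob is gripped, and the reel is still seated. In the top view the bottle, box and stripper are where they started. Backing off slightly did not move the tool, and the side force stayed near 25 N, so it is still on the stop.

```bash
python3 -c "
from workcell import ctrl
print(ctrl.hand_in())"
```

```text
the job is handed in; nothing more can be done
None
```

The job is handed in: the leftmost reel is seated on the spindle and released. The tensioner arm is still gripped by its knob and held against its rear stop. It took about 13 s of the 56 s allowed.

- **Reel:** After I let go, its top flange measured 52.8 mm above the turntable face. The same camera gave 52.3 mm above the table for the spare reel, so it is seated to within about 1 mm. The spindle tip also shows inside the bore, below the neck rim.
- **Tensioner:** It started near 0.4 rad and swung about 20° further, to roughly 0.75 rad. At the end, commanding more push raised the force without moving the tool, and the wrist picture shows the bar touching the rear post. The final hold is about 25 N sideways, against a spring of at most 6.5 N.
- **Other items:** The bottle, terminal box, stripper and spare reel look unmoved in the last pictures.
- **Disagreements:** The cameras differed by about 5 mm on the knob's position, which I settled by looking again from close above it. The wrist sensor also showed an unexplained upward force of about 11 N while gripping the knob. It had reached 21 N before I backed off slightly.

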